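Clamp the tube block and wedge up the tilt deck

ROBOT

A 6-joint arm with a two-finger parallel gripper is mounted at the origin on the work surface. World frame = base frame: x ahead of the robot, y to its left, z up, the work surface at z = 0. Lengths are in m, angles in rad, forces in N, time in s.
With the tool pointing down it reaches from about 0.25 to 0.725 m from the base axis. Payload 4 kg.
Tool frame: the origin (TCP) lies midway between the tips of the shut fingers; the grasp point (between the pads) lies 19 mm behind it; z points along the fingers, y is the direction in which the jaws open and shut (so a half turn about z gives the same grasp; the last joint's range is limited). The gripper opens to 85 mm and grips with 20 to 120 N. Pads are 22 mm wide; open, the fingers measure 114 mm over their backs; the gripper's body (76 mm by 85 mm) begins 54 mm behind the grasp point. The pads swing forward as they close: fully open they stand 13 mm farther back than shut.
Start: joints at [1.186, 0.241, 0.005, 1.335, 0, 1.571], TCP at [0.188, 0.463, 0.231] pointing down, gripper open.
Joint ranges: [-2.72, 2.72], [-1.05, 1.87], [-1.09, 1.28], [-1.99, 2.15], [-1.42, 1.44], [-3.14, 3.14]. Speed limits (rad/s): [2.79, 2.79, 3.14, 3.14, 3.14, 3.14].

INTERFACE

Orientations are given as a unit quaternion [x, y, z, w].
In Python, from workcell import get_obs, camera, camera_model, job_done, masks_of gives the robot as it stands.
- The arm moves only by the tool jog_arm, never from a script. Its argument "deltas" is a list that holds one entry, the list of rows, each a list of 7 numbers: the shift along the tool's x, y, z in mm, then the turn, a rotation vector about the tool's x, y, z in degrees, then the finger opening in mm, from 0 to 85.4. A call has 1 to 5 rows; each row shifts and turns the pose as measured when the row begins, along the tool's axes as they then stand; what a row does not reach is not made up. A row lasts 1/10 s, in which the tool goes at most 50 mm and 8.59 degrees, less where a joint would pass 70% of its speed; a pose out of reach is approached as far as the arm can. A call with a gripper value outside its range is refused whole. The fingers move at their own pace and stop on an object; the grip force is fixed at half the most. Time passes only in rows, so rows that do not move let the fingers close. It gives the time, the measured TCP pose, the force and the opening at its end, in the units of the state.
- get_obs(): the state, without advancing time (a new reading comes with each control period).
- camera(name): name is "side" or "top" or "wrist"; returns the picture (384x512x3 uint8, red, green, blue); there is no depth.
- camera_model(name): a dict with "fovy" (degrees; the focal length in pixels is half the picture's height over the tangent of half this angle, whatever the lens; pixels are square), "cx", "cy" (the principal point, pixels), "k1" (the pictures are not rectified: a ray, as slopes to the right and down, at radius r is drawn at 1 + k1 r^2 times it, then the intrinsics apply), "pose" (4x4, takes a point from camera to world coordinates); the wrist camera has in their place "T_tool_cam" (4x4, takes a point from camera to tool coordinates, whose origin is the TCP and whose axes are the flange's). Camera axes: x right, y down, z forward; pixel columns grow to the right and rows downward; lengths in m; the calibration is good to about 2 mm. A picture is of the moment at which its call begins: read the wrist's pose just before it. camera_model takes no time and is no camera call.
- job_done(): hands the job in, once; it reports no verdict.
Trained networks look in the newest picture that a camera, given by its name, has taken for a name from the list of things; names that differ only in an ending like _2 or _b are one class to them, and where a whole thing is asked for, a point or a joint stands for the part that bears it (a point fixed in the world has none). Each returns a list of dicts, best first, with "conf" (0 to 1); they miss things now and then, are a little off and sometimes report something else, mostly with a low value. They report only what shows in the picture. A call takes as long as a camera call. They do not tell look-alikes from the thing itself.
- masks_of(target, camera): "pixels" (384x512 bool, what is visible of it) and "at" ([column, row] in pixels, amid what is visible of it).
The state is a dict: "clock": time; "joint_pos": joint angles; "joint_vel": joint speeds; "tau": joint torques, N m; "eef_pos": TCP position; "tool_rot": TCP orientation; "ft_force": force on the tool from outside, world axes, zero at the start; "ft_torque": the same for the moment, N m; "grip_width": finger opening in m.
Only numpy, scipy, OpenCV 4.12 (cv2) and the standard library are available. Lean on these libraries where they do the work, as an engineer would, in place of code of your own. Each camera call takes 0.05 s, during which the arm holds its last target. There are 200 camera calls.

TASK

Turn the crank on the tilt stand clockwise until the jaw clamps the tube block firmly against the fence, and let go of the crank. Then slide the sloped wedge, thin end first, under the middle of the deck's free end until that end just lifts off its rails, about 5 mm clear, and finish while still holding the wedge in place, with the wedge alone carrying the deck's free end. Leave everything else on the bench where it is.

Things in the scene. Friction and masses are not known exactly. Their poses are not given: they have to be found in the camera images.
- stand: tilt stand's dark steel frame, fixed to the bench: two rails 16 mm wide, 200 long, 14 high, 98 mm of free bench between them, joined at the hinge end. Origin: centre of its 130 x 200 mm footprint, on the bench. +y points from the hinge to the free end (open side where the wedge goes in); hinge 95 mm to -y, deck's lip 100 mm to +y
- deck: aluminium deck of the stand, 130 (x) x 190 (y) x 10 mm, hinged at its -y end, free end resting on the rails by weight. Origin: middle of the hinge line, at the underside's height (14 mm over the bench); axes as the stand's when down. Carries fence, jaw, gear housing, crank; about 1.05 kg with them, pressing with about 7 N on a wedge at its lip
- deck_lip (a point): middle of the lower edge of the deck's free end, 195 mm to +y of the hinge; 14 mm over the bench while the deck rests on the rails, its rise above that is the lift
- fence_face (a point): point on the fixed fence of the deck, on the face (towards +y) against which the block is clamped; the fence is 70 mm wide and stands 35 mm above the deck
- jaw: steel sliding jaw 60 x 15 x 30 mm on the deck; origin at the middle of its foot; it moves to deck -y towards the fence, 10 mm per radian of crank; its gripping face, a springy black rubber pad (6 N per mm, gives up to 4 mm), is 7.5 mm to -y of the origin
- block: aluminium tube block 50 (x) x 40 (y) x 40 mm with four dark wells on top, 0.22 kg, loose on the deck between fence and jaw; origin centre of underside. Clamped, its centre is 20 mm from the fence face
- crank (a joint): angle of the clamp's crank, rad: 0 fully open, up to 3.4; grows when turned CLOCKWISE seen from above, which closes the jaw (10 mm per rad). At 0 the crank arm points along the deck's +x. It turns about the upright axis with about 0.08 N m of friction (2 N at the knob) and stays where it is left, keeping the clamp tight
- crank_axis (a point): point on the crank's upright axis on the gear housing, 104 mm above the bench
- crank_knob (a point): middle height to grip of the crank's upright black knob, 40 mm from the crank axis, 104 mm above the bench; knob 18 mm across, from 82 to 118 mm above the bench, spins freely on its pin. Crank arm just below it, from 74 to 82 mm over the bench
- wedge: loose aluminium levelling wedge 40 wide (x) x 110 (y) mm, 0.23 kg. Origin centre of its underside. Thin toe at -y end (y = -55 mm), 5 mm high; top slopes up evenly to 28 mm at y = +30 mm (rises 0.27 mm per mm), then flat to the heel at y = +55 mm. An upright grip tab 24 (x) x 18 (y) mm stands on the heel, centred at y = +46 mm, from 28 to 66 mm height
- beaker_a: glass beaker, 70 mm across, 90 mm tall; bystander, leave it where it is; origin centre of underside
- beaker_b: glass beaker, 60 mm across, 80 mm tall; bystander, leave it where it is; origin centre of underside
- spacer: plain straight aluminium bar 40 x 90 x 20 mm without slope or grip tab (not the wedge); bystander, leave it where it is; origin centre of underside
- cap: black bottle cap, 32 mm across, 18 mm tall; bystander, leave it where it is; origin centre of underside
- bottle: white bottle 64 mm across, 170 mm tall; bystander, leave it where it is; origin centre of underside
- meter: blue handheld meter 180 x 85 x 33 mm lying flat; bystander, leave it where it is; origin centre of underside
- spatula: spatula with wooden handle and steel blade, 180 mm long, lying flat; bystander, leave it where it is
Mind the look-alikes: they are no part of the job. What is shaped like the wedge but blue is not meant.

How it is judged:
On the way, in this order (a step that is already met when the one before it is completed fails the run):
1. the jaw clamps the block against the fence, deck still down on its rails (contact force between jaw and block above 2 N and y of block in the frame of fence_face below 0.0225 m and angle between the x axis of block and the x axis of deck, either way round below 0.07 rad and height (world z) of deck_lip below 0.015 m), for 0.2 s.
2. the held wedge starts to lift the deck's free end, the robot not touching the stand (contact force between wedge and deck above 1.5 N and contact force between the fingers and wedge above 1 N and contact force between each of the arm, the fingers and deck below 0.3 N and height (world z) of deck_lip above 0.0152 m), for 0.1 s.
At the end, for the whole second after the job is handed in: Fingers hold the wedge (over 1 N); it lies flat within 30 mm of the middle line and carries (over 1.5 N) the lip 2 to 9 mm above rest, still; block within 2.5 mm of the fence and 4 degrees square, jaw pressing over 1 N; robot touches no part of the deck (contact force between jaw and block above 1 N and y of block in the frame of fence_face below 0.0225 m and angle between the x axis of block and the x axis of deck, either way round below 0.07 rad and contact force between wedge and deck above 1.5 N and contact force between the fingers and wedge above 1 N and contact force between each of the arm, the fingers and deck below 0.3 N and height (world z) of deck_lip between 0.016 and 0.023 m and linear speed of wedge below 0.01 m/s and x of wedge in the frame of stand between -0.03 and 0.03 m and angle between wedge's own z axis and vertical below 0.06 rad); the arm keeps its last pose, push and grip.
It fails at once if a bystander is moved more than 30 mm (distance of any of beaker_a, beaker_b, spacer, cap, bottle, meter, spatula from where it was at the start of the episode above 0.03 m).
It also fails if it takes over 64 s, if anything falls off the work surface, if the arm or the gripper's body presses on something with over 40 N, if the wrist force passes 120 N, or if a joint passes its speed limit or range.

## Working session

There is one attempt and no reset: what is moved stays moved. The work goes in short steps, Python scripts to look and compute and a tool call to move; the robot and the scene stay as the last step left them, time stands still between calls to the robot, and variables do not carry over. Pictures are saved under pics/ and viewed, about 8 in all and at most 12, crops included, and the job is handed in when it is done.

Besides the shell and the picture viewer there is one more tool, called in YAML: its name, and indented under it one key for each argument. jog_arm: Moves the arm, as the interface text tells. Its arguments: {"type":"object","properties":{"deltas":{"type":"array"}},"required":["deltas"]}

```bash
mkdir -p pics; python3 - <<'E'
from workcell import *
import cv2,numpy as np
print(get_obs())
for n in("top","side"):
    im=camera(n); cv2.imwrite(f"pics/{n}0.png",im[:,:,::-1]); m=camera_model(n); print(n,m)
    for t in ("stand","wedge","crank_knob","block","jaw","deck","spacer"):
        print(t,[(round(d["conf"],2),np.round(d["at"]),d["pixels"].sum()) for d in masks_of(t,n)[:3]])
print(camera_model("wrist"))
a=cv2.imread("pics/top0.png");b=cv2.imread("pics/side0.png")
E
```

```text
{'clock': 0.0, 'joint_pos': array([1.18602218e+00, 2.41399923e-01, 3.74333055e-03, 1.33521466e+00,
       1.61668888e-05, 1.57078068e+00]), 'joint_vel': array([ 0.00113614,  0.00042784,  0.00067952, -0.00091734,  0.00096734,
        0.00024664]), 'tau': array([-1.00186902e-03, -3.72318363e+01,  2.52405703e+01,  1.70407339e-02,
        1.43113207e-04, -1.17885882e-06]), 'eef_pos': array([0.1874343 , 0.46286054, 0.23042678]), 'tool_rot': array([ 1.91194701e-01,  9.81551583e-01, -1.01677639e-03, -2.06307969e-04]), 'ft_force': array([-1.15314867, -0.67900709, -0.05587422]), 'ft_torque': array([-0.02418501,  0.00867237, -0.01195731]), 'grip_width': 0.08529762206220612}
top {'fovy': 43.820048820748234, 'cx': 252.4430407296281, 'cy': 186.42554192554442, 'k1': -0.18608222693320653, 'pose': array([[ 0.01813301, -0.99660312,  0.08033319,  0.445398  ],
       [-0.99966778, -0.01954332, -0.01680433,  0.0079967 ],
       [ 0.01831723, -0.08000179, -0.99662641,  1.6005115 ],
       [ 0.        ,  0.        ,  0.        ,  1.        ]])}
stand [(0.8, array([273., 178.]), np.int64(2259))]
wedge [(0.
[... 1102 characters left out ...]
)]
deck [(0.63, array([294., 230.]), np.int64(2733)), (0.31, array([168., 165.]), np.int64(668))]
spacer [(0.57, array([171., 232.]), np.int64(469)), (0.45, array([166., 168.]), np.int64(588)), (0.16, array([357., 340.]), np.int64(1406))]
{'fovy': 69.31237493947141, 'cx': 254.53790374377016, 'cy': 189.1386280567985, 'k1': -0.0629324911447669, 'T_tool_cam': array([[ 3.01154793e-05, -9.64107211e-01, -2.65513248e-01,
         6.71967126e-02],
       [ 9.99999835e-01, -1.23393405e-04,  5.61478371e-04,
        -2.00209233e-03],
       [-5.74087930e-04, -2.65513221e-01,  9.64107048e-01,
        -1.43040076e-01],
       [ 0.00000000e+00,  0.00000000e+00,  0.00000000e+00,
         1.00000000e+00]])}
```

View pics/top0.png

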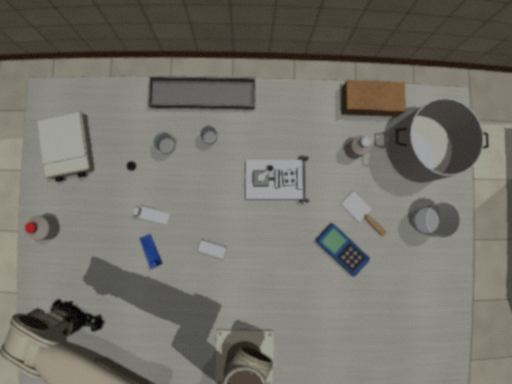

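View pics/side0.png

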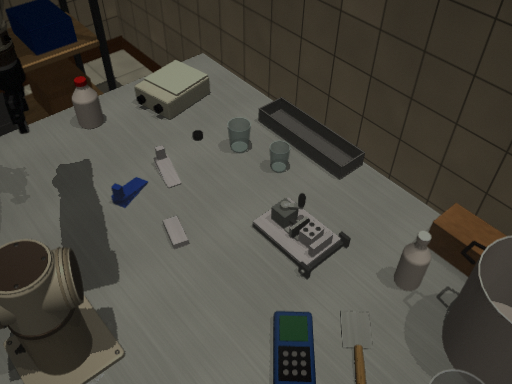

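```bash
cat > h.py <<'E'
from workcell import *
import cv2,numpy as np
from scipy.spatial.transform import Rotation as R
def model(n,obs=None):
    m=camera_model(n)
    if n=="wrist":
        o=obs or get_obs(); T=np.eye(4); T[:3,:3]=R.from_quat(o["tool_rot"]).as_matrix(); T[:3,3]=o["eef_pos"]
        m["pose"]=T@m["T_tool_cam"]
    f=192/np.tan(np.radians(m["fovy"]/2))
    m["K"]=np.array([[f,0,m["cx"]],[0,f,m["cy"]],[0,0,1]]); m["D"]=np.array([m["k1"],0,0,0,0]); return m
def ray(m,px):
    u=cv2.undistortPoints(np.array(px,float).reshape(-1,1,2),m["K"],m["D"]).reshape(-1,2)
    return m["pose"][:3,3],np.c_[u,np.ones(len(u))]@m["pose"][:3,:3].T
def toz(m,px,z):
    c,d=ray(m,px); return c+d*((z-c[2])/d[:,2])[:,None]
def proj(m,P):
    W=np.linalg.inv(m["pose"]); 
    return cv2.projectPoints(np.array(P,float).reshape(-1,1,3),W[:3,:3],W[:3,3],m["K"],m["D"])[0].reshape(-1,2)
def rect(m,mask,z):
    r,c=np.nonzero(mask); P=toz(m,np.c_[c,r],z)
    (cx,cy),(w,h),a=cv2.minAreaRect((P[:,:2]*1000).astype(np.float32)); return np.round([cx,cy,w,h,a],1)
E
python3 - <<'E'
from h import *
m=model("top"); camera("top")
for t,z in (("deck",.024),("stand",.014),("wedge",.02),("block",.064),("spacer",.02)):
    for d in masks_of(t,"top")[:2]: print(t,d["conf"],rect(m,d["pixels"],z))
print(toz(m,[[269,168]],.118),toz(m,[[138,212]],.066))
s=model("side");camera("side")
for t,z in (("wedge",.015),("block",.064),("crank_knob",.1)):
    for d in masks_of(t,"side")[:2]: print(t,d["conf"],rect(s,d["pixels"],z),toz(s,[d["at"]],z))
E
```

```text
deck 0.61 [597.2 -88.7 130.5 190.5   1.1]
deck 0.4 [618.9 -60.4  18.8  59.1  46.1]
stand 0.89 [ 6.029e+02 -1.007e+02  1.586e+02  2.081e+02  5.000e-01]
stand 0.28 [362.7 112.6  95.2  43.6  75.3]
wedge 0.93 [472.7 317.7 117.1  41.   80.2]
wedge 0.87 [352.5 315.9 113.3  48.4  22.2]
block 0.71 [595.1 -86.2 124.  185.6   1.1]
block 0.61 [ 600.6 -134.4   48.9   42.4    1.1]
spacer 0.61 [362.7 112.8  90.8  43.8  72.9]
[[ 0.62374759 -0.06776214  0.118     ]] [[0.47885919 0.35076106 0.066     ]]
wedge 0.84 [478.6 338.8 182.   47.8  75.2] [[0.48223066 0.31620978 0.015     ]]
wedge 0.58 [339.8 325.5 113.   81.   22.8] [[0.33724833 0.31842853 0.015     ]]
block 0.69 [ 590.6 -140.2   73.2   50.6    6.4] [[ 0.59509732 -0.13715744  0.064     ]]
block 0.42 [ 590.6 -109.4  168.5  191.3    1.2] [[ 0.57072633 -0.10467599  0.064     ]]
crank_knob 0.72 [605.5 -68.4  42.1  74.3  80.7] [[ 0.61120949 -0.07472612  0.1       ]]
crank_knob 0.24 [ 438.8 -420.6  153.3   60.7   46. ] [[ 0.45453562 -0.40866361  0.1       ]]
```

```bash
cat >> h.py <<'E'
def plan(xyz,yaw,g=85,step=45,rot=8.5,tool_down=True):
    "rows (ideal tracking) from now to xyz mm, tool down with tool x at yaw deg"
    o=get_obs(); p=o["eef_pos"]*1000; q=R.from_quat(o["tool_rot"])
    y=np.radians(yaw); X=np.array([np.cos(y),np.sin(y),0]); Z=np.array([0,0,-1.]); Q=R.from_matrix(np.c_[X,np.cross(Z,X),Z])
    xyz=np.array(xyz,float); rv=(q.inv()*Q).as_rotvec(degrees=True)
    n=int(max(np.ceil(np.linalg.norm(xyz-p)/step),np.ceil(np.linalg.norm(rv)/rot),1))
    for i in range(n):
        d=q.inv().apply((xyz-p)/n); print([round(float(v),1) for v in np.r_[d,rv/n]]+[g]); q=q*R.from_rotvec(rv/n,degrees=True)
E
python3 -c "
from h import *
plan([470,330,230],90)"
```

```text
[-39.0, -2.2, 0.2, -0.0, -0.0, 8.5, 85]
[-38.9, 3.6, 0.2, -0.0, -0.0, 8.5, 85]
[-37.9, 9.3, 0.2, -0.0, -0.0, 8.5, 85]
[-36.1, 14.8, 0.2, -0.0, -0.0, 8.5, 85]
[-33.6, 19.9, 0.2, -0.0, -0.0, 8.5, 85]
[-30.2, 24.7, 0.2, -0.0, -0.0, 8.5, 85]
[-26.3, 28.9, 0.2, -0.0, -0.0, 8.5, 85]
[-21.7, 32.4, 0.2, -0.0, -0.0, 8.5, 85]
```

jog_arm:
  deltas:
    - [[-39,-2,0,0,0,8.5,85],[-39,4,0,0,0,8.5,85],[-38,9,0,0,0,8.5,85],[-36,15,0,0,0,8.5,85],[-34,20,0,0,0,8.5,85]]

```text
clock: 1.8
eef_pos: [0.3656, 0.3799, 0.2314]
tool_rot: [0.537, 0.843, 0.001, -0.001]
ft_force: [0.0, 1.1, 0.9]
grip_width: 0.0848
```

jog_arm:
  deltas:
    - [[-30,25,0,0,0,8.5,85],[-26,29,0,0,0,8.5,85],[-22,32,0,0,0,8.5,85]]

```text
clock: 2.1
eef_pos: [0.475, 0.3265, 0.2314]
tool_rot: [0.712, 0.702, 0.001, -0.001]
ft_force: [0.3, 0.5, -0.2]
grip_width: 0.0851
```

```bash
python3 - <<'E'
from h import *
o=get_obs();print(o["clock"],o["eef_pos"],R.from_quat(o["tool_rot"]).as_matrix()[:,0])
im=camera("wrist"); cv2.imwrite("pics/w1.png",im[:,:,::-1]); m=model("wrist",o)
for d in masks_of("wedge","wrist"): print(d["conf"],d["at"],rect(m,d["pixels"],.015))
plan([600,-50,250],90)
E
```

```text
2.1 [0.47502892 0.32650414 0.23141944] [0.01430711 0.99989277 0.00312418]
0.86 [154.9, 175.1] [339.5 311.  144.4  41.8  24.7]
0.73 [252.3, 168.6] [473.8 315.6 107.2  41.5  76.4]
[-41.4, 14.3, -2.2, 0.0, -0.0, -0.1, 85]
[-41.4, 14.2, -2.2, 0.0, -0.0, -0.1, 85]
[-41.5, 14.1, -2.2, 0.0, -0.0, -0.1, 85]
[-41.5, 14.0, -2.2, 0.0, -0.0, -0.1, 85]
[-41.5, 14.0, -2.2, 0.0, -0.0, -0.1, 85]
[-41.5, 13.9, -2.2, 0.0, -0.0, -0.1, 85]
[-41.6, 13.8, -2.2, 0.0, -0.0, -0.1, 85]
[-41.6, 13.7, -2.2, 0.0, -0.0, -0.1, 85]
[-41.6, 13.7, -2.2, 0.0, -0.0, -0.1, 85]
```

View pics/w1.png

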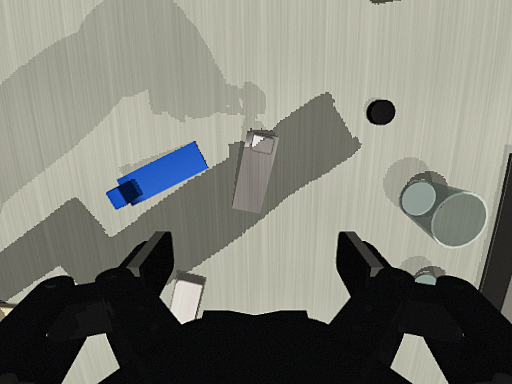

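jog_arm:
  deltas:
    - [[-46,15,-2,0,0,0,85],[-46,15,-2,0,0,0,85],[-46,15,-2,0,0,0,85],[-46,15,-2,0,0,0,85],[-46,15,-2,0,0,0,85]]

```text
clock: 2.7
eef_pos: [0.5492, 0.0964, 0.2383]
tool_rot: [0.706, 0.708, 0.001, -0.002]
ft_force: [-0.3, 1.9, -0.1]
grip_width: 0.0852
```

jog_arm:
  deltas:
    - [[-46,16,-2,0,0,0,85],[-46,16,-2,0,0,0,85],[-46,15,-2,0,0,0,85],[0,0,0,0,0,0,40]]

```text
clock: 3.1
eef_pos: [0.5979, -0.0503, 0.244]
tool_rot: [0.706, 0.708, 0.001, -0.001]
ft_force: [-0.6, 0.2, 0.2]
grip_width: 0.0727
```

```bash
python3 - <<'E'
from h import *
o=get_obs();print(o["clock"],o["eef_pos"],R.from_quat(o["tool_rot"]).as_matrix()[:,0])
im=camera("wrist"); cv2.imwrite("pics/w2.png",im[:,:,::-1]); m=model("wrist",o)
for t,z in (("deck",.024),("block",.064),("jaw",.054),("crank_knob",.118)):
  for d in masks_of(t,"wrist")[:2]: print(t,d["conf"],np.round(d["at"]),rect(m,d["pixels"],z))
E
```

```text
3.1 [ 0.59785491 -0.05029142  0.2439857 ] [-0.00195202  0.99999091  0.0037907 ]
deck 0.74 [254. 182.] [598.9 -96.9 132.3 207.8   1. ]
block 0.83 [255. 232.] [ 601.7 -128.6   51.    53.5    5.4]
block 0.63 [111. 349.] [ 385.  -320.9  105.1   44.9   53.4]
jaw 0.59 [257. 204.] [598.  -90.5  57.   32.7   2.2]
jaw 0.52 [71. 38.] [390.3 101.2  82.2  46.4  74.7]
crank_knob 0.62 [269. 178.] [610.7 -53.6  20.9  63.8  38.2]
```

View pics/w2.png

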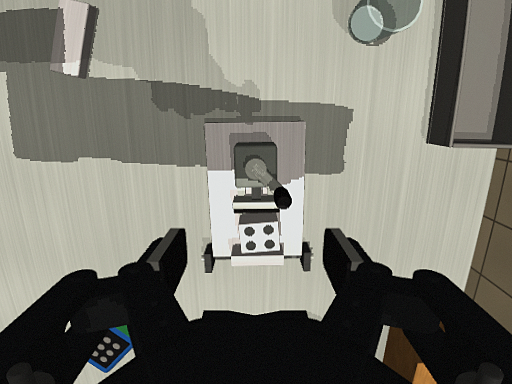

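```bash
python3 - <<'E'
from h import *
o=get_obs();m=model("wrist",o)
print(toz(m,[[255,168]],.082),toz(m,[[283,198]],.118))
print("deck lip corners",toz(m,[[205,123],[305,122]],.024))
im=camera("wrist");c=im[110:280,190:325]; 
cv2.imwrite("pics/w2c.png",cv2.resize(c[:,:,::-1],None,fx=3.5,fy=3.5,interpolation=cv2.INTER_CUBIC))
E
```

```text
[[ 0.59586915 -0.0365098   0.082     ]] [[ 0.62450578 -0.06032688  0.118     ]]
deck lip corners [[0.53134832 0.01056769 0.024     ]
 [0.6594179  0.01316045 0.024     ]]
```

View pics/w2c.png

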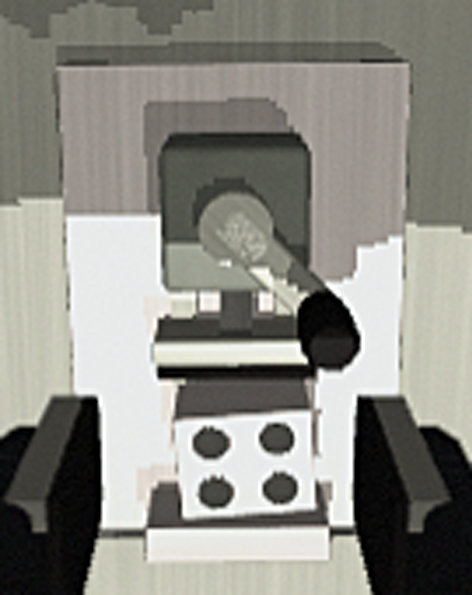

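```bash
python3 - <<'E'
from h import *
o=get_obs();m=model("wrist",o)
f=lambda u,v:[190+(u+.5)/3.5-.5,110+(v+.5)/3.5-.5]
print(toz(m,[f(236,228)],.084),toz(m,[f(333,348)],.118),toz(m,[f(317,308)],.084))
print("lip",toz(m,[f(57,66),f(410,64)],.024))
print("block top",toz(m,[f(178,418),f(310,410),f(184,520),f(315,510)],.064))
print("fence top",toz(m,[f(150,527),f(328,527)],.059),"jaw top front(-y) edge",toz(m,[f(158,365),f(300,365)],.054))
E
```

```text
[[ 0.59833635 -0.0436587   0.084     ]] [[ 0.62687699 -0.07202604  0.118     ]] [[ 0.62512767 -0.07003224  0.084     ]]
lip [[0.53239403 0.00376505 0.024     ]
 [0.66219821 0.00590727 0.024     ]]
block top [[ 0.57864172 -0.11782513  0.064     ]
 [ 0.62596427 -0.11422993  0.064     ]
 [ 0.58072422 -0.15871555  0.064     ]
 [ 0.62920123 -0.15408722  0.064     ]]
fence top [[ 0.56764738 -0.16462012  0.059     ]
 [ 0.63491333 -0.16391507  0.059     ]] jaw top front(-y) edge [[ 0.57090907 -0.1013512   0.054     ]
 [ 0.6226746  -0.1007902   0.054     ]]
```

jog_arm:
  deltas:
    - [[-10.5,14.5,20,0,0,0,45],[-10.5,14.5,36,0,0,0,45],[0,0,40,0,0,0,45],[0,0,20,0,0,0,45]]

```text
clock: 3.8
eef_pos: [0.6301, -0.0562, 0.132]
tool_rot: [0.699, 0.715, 0.006, 0.003]
ft_force: [-0.1, 0.2, -0.7]
grip_width: 0.0449
```

```bash
python3 - <<'E'
from h import *
o=get_obs();print(o["clock"],o["eef_pos"],o["grip_width"])
im=camera("wrist"); cv2.imwrite("pics/w3.png",im[:,:,::-1]); m=model("wrist",o)
print(proj(m,[[.6265,-.0715,.118],[.598,-.0435,.084]]))
plan([626.5,-71.5,88],90,45)
E
```

```text
3.8 [ 0.630133   -0.05620204  0.13200004] 0.044878145518918534
[[249.21760464 247.08892347]
 [210.18112138 188.74839297]]
[-15.8, -3.0, 41.1, 0.5, -0.3, 1.3, 45]
```

View pics/w3.png

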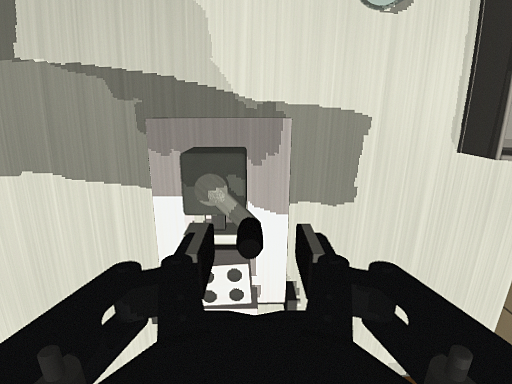

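jog_arm:
  deltas:
    - [[-15.5,-3,10,0.5,-0.3,1.3,45],[0,0,16,0,0,0,45],[0,0,15,0,0,0,45],[0,0,1,0,0,0,45]]

```text
clock: 4.25
eef_pos: [0.6266, -0.0702, 0.0881]
tool_rot: [0.706, 0.708, -0.0, 0.001]
ft_force: [-0.3, 0.2, 0.5]
grip_width: 0.0451
```

jog_arm:
  deltas:
    - [[0,0,0,0,0,0,15],[0,0,0,0,0,0,10],[0,0,0,0,0,0,10]]

```text
clock: 4.55
eef_pos: [0.6274, -0.0705, 0.0907]
tool_rot: [0.706, 0.708, 0.0, 0.002]
ft_force: [0.9, -0.7, -6.5]
grip_width: 0.016
```

```bash
cat >> h.py <<'E'
def circ(step,n=5,C=(598,-43.5),r=40,z=89):
    o=get_obs(); p=o["eef_pos"]*1000; q=R.from_quat(o["tool_rot"]); v=p[:2]-C; a=np.degrees(np.arctan2(v[1],v[0]))
    print("t",o["clock"],"r",np.hypot(*v),"crank deg",-a%360,"F",o["ft_force"].round(1),"w",o["grip_width"],p.round(1))
    for i in range(n):
        a-=step; t=np.array([C[0]+r*np.cos(np.radians(a)),C[1]+r*np.sin(np.radians(a)),z]); print([round(float(x),1) for x in q.inv().apply(t-p)]); p=t
E
python3 -c "
from h import *
circ(11)"
```

```text
t 4.55 r 39.85931158567957 crank deg 42.57535519444562 F [ 0.9 -0.7 -6.5] w 0.01599255991582188 [627.4 -70.5  90.7]
[-5.2, -5.6, 1.7]
[-3.9, -6.6, -0.0]
[-2.6, -7.2, -0.0]
[-1.2, -7.6, -0.0]
[0.3, -7.7, -0.0]
```

jog_arm:
  deltas:
    - [[-5.2,-5.6,0,0,0,0,10],[-4,-6.6,0,0,0,0,10],[-2.6,-7.2,0,0,0,0,10],[-1.2,-7.6,0,0,0,0,10],[0.3,-7.7,0,0,0,0,10]]

```text
clock: 5.05
eef_pos: [0.5924, -0.0821, 0.0906]
tool_rot: [0.705, 0.709, 0.003, 0.002]
ft_force: [3.3, 5.1, -5.9]
grip_width: 0.0158
```

```bash
python3 -c "
from h import *
circ(11)"
```

```text
t 5.05 r 38.9702205715595 crank deg 98.32637923580205 F [ 3.3  5.1 -5.9] w 0.015753756120943613 [592.4 -82.1  90.6]
[0.8, -7.6, 1.5]
[3.3, -6.9, -0.0]
[4.5, -6.2, -0.0]
[5.6, -5.2, -0.0]
[6.5, -4.1, -0.0]
```

jog_arm:
  deltas:
    - [[0.8,-7.6,0,0,0,0,10],[3.3,-6.9,0,0,0,0,10],[4.5,-6.2,0,0,0,0,10]]

```text
clock: 5.35
eef_pos: [0.5716, -0.072, 0.0905]
tool_rot: [0.705, 0.709, 0.006, 0.002]
ft_force: [5.9, 2.0, -8.7]
grip_width: 0.0158
```

```bash
python3 -c "
from h import *
circ(7)"
```

```text
t 5.35 r 38.81960869560924 crank deg 132.87086418319745 F [ 5.9  2.  -8.7] w 0.015802150302007247 [571.6 -72.   90.5]
[2.7, -4.2, 1.5]
[3.9, -2.9, -0.0]
[4.3, -2.4, -0.0]
[4.5, -1.9, 0.0]
[4.7, -1.3, 0.0]
```

jog_arm:
  deltas:
    - [[2.7,-4.2,0,0,0,0,10],[3.9,-2.9,0,0,0,0,10],[4.3,-2.4,0,0,0,0,10]]

```text
clock: 5.65
eef_pos: [0.5634, -0.0614, 0.0907]
tool_rot: [0.705, 0.709, 0.008, 0.006]
ft_force: [5.5, 0.1, -9.4]
grip_width: 0.0156
```

```bash
python3 -c "
from h import *
circ(5)"
```

```text
t 5.65 r 38.93723875267606 crank deg 152.57278717496627 F [ 5.5  0.1 -9.4] w 0.0155872285772302 [563.4 -61.4  90.7]
[2.7, -2.4, 1.7]
[3.3, -1.2, -0.0]
[3.4, -0.9, -0.0]
[3.4, -0.6, -0.0]
[3.5, -0.3, 0.0]
```

jog_arm:
  deltas:
    - [[3.1,-1.5,0,0,0,0,10],[3.3,-1.0,0,0,0,0,10],[3.4,-0.5,0,0,0,0,10]]

```text
clock: 5.95
eef_pos: [0.5611, -0.056, 0.0904]
tool_rot: [0.706, 0.708, 0.006, 0.011]
ft_force: [3.3, -4.8, -6.0]
grip_width: 0.0159
```

```bash
python3 - <<'E'
from h import *
circ(4,r=38.8)
o=get_obs();m=model("wrist",o)
im=camera("wrist"); cv2.imwrite("pics/w4.png",im[100:,60:460,::-1])
E
```

```text
t 5.95 r 38.92687248281157 crank deg 161.21560438508334 F [ 3.3 -4.8 -6. ] w 0.015880930204805917 [561.1 -56.   90.4]
[2.6, -0.7, 1.3]
[2.6, -0.6, -0.0]
[2.7, -0.4, -0.0]
[2.7, -0.2, -0.0]
[2.7, -0.0, -0.0]
```

View pics/w4.png

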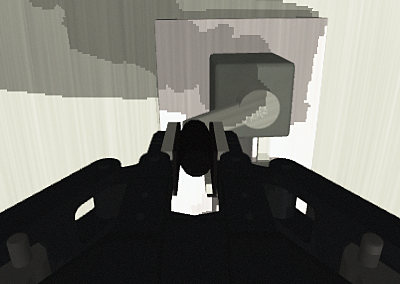

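jog_arm:
  deltas:
    - [[4,-1,0,0,0,0,10],[4,-0.8,0,0,0,0,10],[4,-0.6,0,0,0,0,10]]

```text
clock: 6.3
eef_pos: [0.5598, -0.0516, 0.0904]
tool_rot: [0.708, 0.706, 0.002, 0.019]
ft_force: [5.2, -5.8, -7.1]
grip_width: 0.0161
```

```bash
python3 -c "
from h import *
circ(4,r=38.8)"
```

```text
t 6.3 r 39.06429513262693 crank deg 168.01975111110514 F [ 5.2 -5.8 -7.1] w 0.01612718772269169 [559.8 -51.6  90.4]
[2.8, -0.3, 1.3]
[2.7, -0.3, -0.1]
[2.7, -0.1, -0.1]
[2.7, 0.1, -0.1]
[2.7, 0.3, -0.1]
```

jog_arm:
  deltas:
    - [[0,0,0,0,0,0,45],[0,0,0,0,0,0,45],[0,0,-5,0,0,0,45],[0,0,-45,0,0,0,50],[0,0,-45,0,0,0,50]]

```text
clock: 6.8
eef_pos: [0.55, -0.0512, 0.1838]
tool_rot: [0.709, 0.705, -0.004, 0.015]
ft_force: [1.1, 1.1, 0.1]
grip_width: 0.0501
```

```bash
python3 -c "
from h import *
circ(4,n=0); plan([600,-50,245],90,70)"
```

```text
t 6.8 r 48.59215057455343 crank deg 170.93419593955068 F [1.1 1.1 0.1] w 0.050093897629589004 [550.  -51.2 183.8]
[-0.1, 25.5, -30.2, 0.4, 0.8, -0.2, 70]
[0.2, 25.2, -30.4, 0.4, 0.8, -0.2, 70]
```

jog_arm:
  deltas:
    - [[0,25,-30,0.4,0.8,-0.2,70],[0,25,-30,0.4,0.8,-0.2,70],[0,0,0,0,0,0,70]]

```text
clock: 7.1
eef_pos: [0.6013, -0.0503, 0.2577]
tool_rot: [0.706, 0.708, 0.005, 0.006]
ft_force: [0.8, -0.5, 1.0]
grip_width: 0.0698
```

```bash
python3 - <<'E'
from h import *
o=get_obs();m=model("wrist",o);print(o["eef_pos"])
im=camera("wrist"); c=im[110:280,190:325]
cv2.imwrite("pics/w5c.png",cv2.resize(c[:,:,::-1],None,fx=3.5,fy=3.5,interpolation=cv2.INTER_CUBIC))
plan([478,335,200],90,85)
E
```

```text
[ 0.60129338 -0.05028072  0.25766961]
[38.5, -12.1, 5.4, 0.1, 0.0, 0.0, 85]
[38.5, -12.1, 5.4, 0.1, 0.0, 0.0, 85]
[38.5, -12.1, 5.4, 0.1, 0.0, 0.0, 85]
[38.5, -12.1, 5.4, 0.1, 0.0, 0.0, 85]
[38.5, -12.1, 5.5, 0.1, 0.0, 0.0, 85]
[38.5, -12.1, 5.5, 0.1, 0.0, 0.0, 85]
[38.5, -12.1, 5.5, 0.1, 0.0, 0.0, 85]
[38.5, -12.1, 5.5, 0.1, 0.0, 0.0, 85]
[38.5, -12.1, 5.5, 0.1, 0.0, 0.0, 85]
[38.5, -12.1, 5.5, 0.1, 0.0, 0.0, 85]
```

View pics/w5c.png

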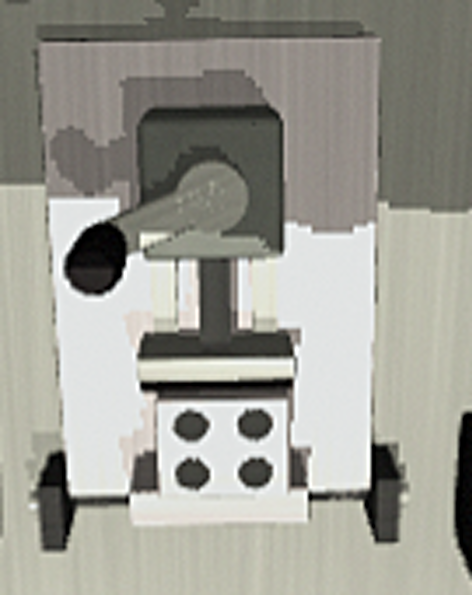

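jog_arm:
  deltas:
    - [[40,-12,4,0,0,0,85],[43,-14,4,0,0,0,85],[43,-14,5,0,0,0,85],[43,-14,6,0,0,0,85],[43,-14,6,0,0,0,85]]

```text
clock: 7.65
eef_pos: [0.5248, 0.1602, 0.2242]
tool_rot: [0.711, 0.703, -0.001, 0.003]
ft_force: [0.5, 1.4, 0.1]
grip_width: 0.085
```

jog_arm:
  deltas:
    - [[43,-14,6,0,0,0,85],[43,-14,6,0,0,0,85],[43,-14,6,0,0,0,85],[43,-14,6,0,0,0,85],[0,0,0,0,0,0,85]]

```text
clock: 8.15
eef_pos: [0.4561, 0.3382, 0.191]
tool_rot: [0.709, 0.705, -0.009, 0.001]
ft_force: [0.9, -1.2, 0.3]
grip_width: 0.085
```

```bash
python3 - <<'E'
from h import *
o=get_obs();m=model("wrist",o);print(o["clock"],o["eef_pos"],o["tool_rot"])
im=camera("wrist")
for d in masks_of("wedge","wrist"): print(d["conf"],d["at"],rect(m,d["pixels"],.015))
c=im[90:260,180:330]
cv2.imwrite("pics/w6c.png",cv2.resize(c[:,:,::-1],None,fx=3.5,fy=3.5,interpolation=cv2.INTER_CUBIC))
E
```

```text
8.15 [0.45614588 0.33818023 0.19101898] [ 0.70877883  0.70537678 -0.00867445  0.00096213]
0.93 [269.6, 182.6] [473.6 315.9 106.7  42.7  76.1]
0.82 [160.8, 191.7] [338.4 310.7 147.   42.8  25.1]
```

View pics/w6c.png

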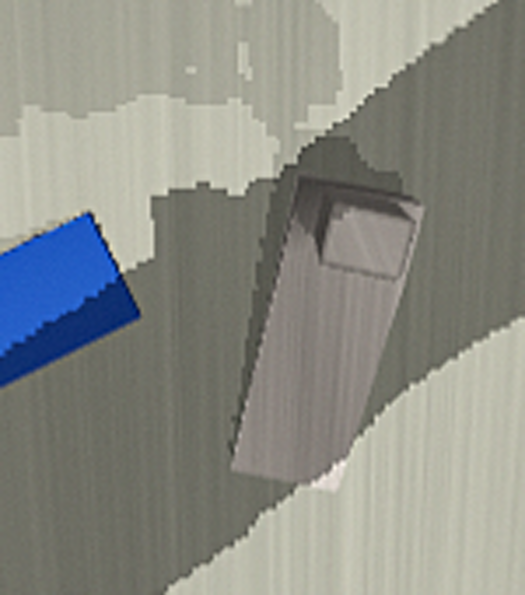

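```bash
python3 - <<'E'
from h import *
o=get_obs();m=model("wrist",o)
f=lambda u,v:[180+(u+.5)/3.5-.5,90+(v+.5)/3.5-.5]
toe=toz(m,[f(232,468),f(337,490)],.005);heel=toz(m,[f(300,178),f(424,203)],.028);tab=toz(m,[f(333,205),f(418,222),f(403,281),f(319,262)],.066)
print(toe,heel,tab,tab.mean(0))
d=heel.mean(0)-toe.mean(0); print(np.hypot(d[0],d[1]),np.degrees(np.arctan2(d[1],d[0])))
yaw=np.degrees(np.arctan2(d[1],d[0]))
t=toe.mean(0)[:2]+101*.001*d[:2]/np.hypot(d[0],d[1]); print("tab from toe",t)
plan([*(t*1000),100],yaw,60)
E
```

```text
[[0.44390567 0.26066822 0.005     ]
 [0.48243797 0.25166314 0.005     ]] [[0.4679705  0.36823663 0.028     ]
 [0.50699819 0.36017557 0.028     ]] [[0.47596857 0.36495485 0.066     ]
 [0.49956606 0.36010019 0.066     ]
 [0.49589577 0.34342518 0.066     ]
 [0.47220912 0.34901329 0.066     ]] [0.48590988 0.35437338 0.066     ]
0.11074218178993595 77.31788393682294
tab from toe [0.48534553 0.3547016 ]
[7.3, 9.3, 30.5, -0.2, 0.3, 4.0, 60]
[7.7, 8.7, 30.5, -0.2, 0.3, 4.0, 60]
[8.2, 8.1, 30.6, -0.2, 0.3, 4.0, 60]
```

jog_arm:
  deltas:
    - [[7.5,9,30,-0.2,0.3,4,60],[8,9,30,-0.2,0.3,4,60],[8,8,30,-0.2,0.3,4,60],[0,0,0,0,0,0,50]]

```text
clock: 8.65
eef_pos: [0.4873, 0.3484, 0.1007]
tool_rot: [0.785, 0.62, 0.001, 0.002]
ft_force: [-0.4, -0.4, -0.2]
grip_width: 0.0502
```

```bash
python3 - <<'E'
from h import *
o=get_obs();print(o["clock"],o["eef_pos"])
plan([485.6,354.5,36],77.3,50,22)
E
```

```text
8.65 [0.48730031 0.34840205 0.10073145]
[1.9, -1.1, 21.6, 0.1, 0.0, -0.2, 50]
[1.9, -1.1, 21.6, 0.1, 0.0, -0.2, 50]
[1.9, -1.0, 21.6, 0.1, 0.0, -0.2, 50]
```

jog_arm:
  deltas:
    - [[3,-1.5,20,0,0,0,50],[2,-1,22,0,0,0,50],[1,-0.5,20,0,0,0,50],[0,0,2,0,0,0,50]]

```text
clock: 9.05
eef_pos: [0.4889, 0.3482, 0.0403]
tool_rot: [0.786, 0.618, 0.002, 0.003]
ft_force: [-1.3, -0.2, -0.2]
grip_width: 0.0497
```

jog_arm:
  deltas:
    - [[0,0,0,0,0,0,18],[0,0,0,0,0,0,18],[0,0,0,0,0,0,18]]

```text
clock: 9.35
eef_pos: [0.4904, 0.3467, 0.0444]
tool_rot: [0.786, 0.618, 0.003, 0.004]
ft_force: [0.9, -0.4, -2.3]
grip_width: 0.0225
```

```bash
python3 - <<'E'
from h import *
o=get_obs();print(o["clock"],o["eef_pos"],R.from_quat(o["tool_rot"]).as_matrix().round(3))
E
```

```text
9.35 [0.49044104 0.3467022  0.04436452] [[ 0.237  0.971  0.01 ]
 [ 0.972 -0.237 -0.001]
 [ 0.001  0.01  -1.   ]]
```

jog_arm:
  deltas:
    - [[0,0,0,0,0,0,45],[0,0,0,0,0,0,45],[7,0,6,0,0,0,45],[2,0,5,0,0,0,45],[0,0,3,0,0,0,45]]

```text
clock: 9.85
eef_pos: [0.4954, 0.3578, 0.0335]
tool_rot: [0.786, 0.618, 0.007, 0.004]
ft_force: [-0.5, 0.2, -1.2]
grip_width: 0.0448
```

```bash
python3 - <<'E'
from h import *
o=get_obs();m=model("wrist",o);print(o["clock"],o["eef_pos"],o["ft_force"])
im=camera("wrist");cv2.imwrite("pics/w7.png",im[:,:,::-1])
t=model("top");camera("top")
for n,z in (("beaker_a",.09),("beaker_b",.08)):
  for d in masks_of(n,"top")[:3]: print(n,d["conf"],np.round(d["at"]),rect(t,d["pixels"],z/2))
E
```

```text
9.85 [0.49542136 0.35781461 0.0334623 ] [-0.5185109   0.1929631  -1.16161475]
beaker_a 0.88 [162. 138.] [710.6 281.5  78.2  66.2  20.4]
beaker_a 0.55 [207. 136.] [742.7 131.1  66.5  58.8  46.7]
beaker_b 0.88 [162. 138.] [711.4 282.4  78.5  66.4  20.4]
beaker_b 0.55 [207. 136.] [743.7 131.5  66.7  59.   46.7]
```

View pics/w7.png

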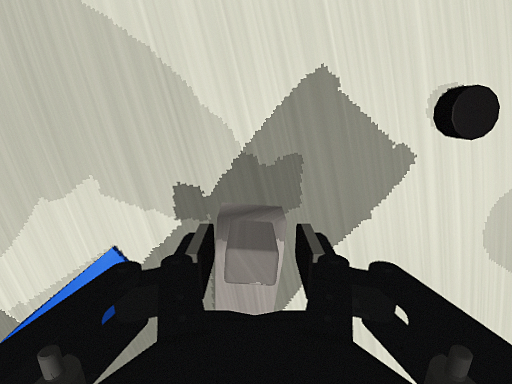

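```bash
python3 - <<'E'
from h import *
o=get_obs();m=model("wrist",o)
p=toz(m,[[229,222],[273,221],[278,285],[225,281]],.066);print(p,p.mean(0)); 
h=toz(m,[[217,206],[286,206]],.028);d=h[1]-h[0];print(h,np.degrees(np.arctan2(d[1],d[0])))
x=(p[1]+p[2]-p[0]-p[3]);print("wedge x dir",np.degrees(np.arctan2(x[1],x[0])),R.from_quat(o["tool_rot"]).as_matrix()[:,1])
print(R.from_quat(o["tool_rot"]).inv().apply(p.mean(0)-o["eef_pos"])*1000)
E
```

```text
[[0.48846398 0.37931938 0.066     ]
 [0.50683265 0.37519291 0.066     ]
 [0.50216006 0.34377052 0.066     ]
 [0.47909028 0.3518308  0.066     ]] [0.49413674 0.3625284  0.066     ]
[[0.47776531 0.37633103 0.028     ]
 [0.51561905 0.36688885 0.028     ]] -14.005957855764386
wedge x dir -16.38822897187876 [ 0.97137032 -0.23711975  0.01462652]
[  5.17642039  -1.82761461 -32.36665651]
```

jog_arm:
  deltas:
    - [[5,-1.5,1,0,0,0,45],[1,0,1,0,0,0,18],[0,0,0,0,0,0,18],[0,0,0,0,0,0,18]]

```text
clock: 10.45
eef_pos: [0.4953, 0.3641, 0.032]
tool_rot: [0.786, 0.618, 0.007, 0.004]
ft_force: [0.2, -0.1, -1.6]
grip_width: 0.0233
```

```bash
python3 - <<'E'
from h import *
o=get_obs();M=R.from_quat(o["tool_rot"]).as_matrix();print(o["clock"],o["eef_pos"],o["ft_force"],np.degrees(np.arctan2(M[1,0],M[0,0])))
plan([580,140,round(o["eef_pos"][2]*1000,1)],91,18,40,2)
E
```

```text
10.45 [0.49529635 0.36414595 0.03200867] [ 0.17989168 -0.09795577 -1.5791778 ] 76.28721212891347
[-24.7, 16.9, 0.1, 0.1, -0.0, -1.8, 18]
[-25.2, 16.1, 0.1, 0.1, -0.0, -1.8, 18]
[-25.7, 15.3, 0.1, 0.1, -0.0, -1.8, 18]
[-26.2, 14.5, 0.0, 0.1, -0.0, -1.8, 18]
[-26.7, 13.6, 0.0, 0.1, -0.0, -1.8, 18]
[-27.1, 12.8, 0.0, 0.1, -0.0, -1.8, 18]
[-27.5, 11.9, 0.0, 0.1, -0.0, -1.8, 18]
[-27.9, 11.0, 0.0, 0.1, -0.0, -1.8, 18]
```

jog_arm:
  deltas:
    - [[-24,17,0,0,0,-1.8,18],[-25,16,0,0,0,-1.8,18],[-26,15,0,0,0,-1.8,18],[-26,14.5,0,0,0,-1.8,18]]

```text
clock: 10.85
eef_pos: [0.5371, 0.2557, 0.0321]
tool_rot: [0.741, 0.671, 0.008, 0.003]
ft_force: [-0.3, 1.4, -0.2]
grip_width: 0.0233
```

```bash
python3 - <<'E'
from h import *
o=get_obs();print(o["clock"],o["eef_pos"],o["ft_force"])
plan([590,145,32],91,18,30,3)
E
```

```text
10.85 [0.53713157 0.25566966 0.03206298] [-0.3090534   1.35876813 -0.19728048]
[-21.0, 12.7, 0.0, 0.2, -0.1, -1.3, 18]
[-21.3, 12.2, 0.0, 0.2, -0.1, -1.3, 18]
[-21.5, 11.7, 0.0, 0.2, -0.1, -1.3, 18]
[-21.8, 11.2, 0.0, 0.2, -0.1, -1.3, 18]
[-22.1, 10.7, 0.0, 0.2, -0.1, -1.3, 18]
```

jog_arm:
  deltas:
    - [[-21,12.7,0,0,0,-1.3,18],[-21.3,12.5,0,0,0,-1.3,18],[-21.5,12,0,0,0,-1.3,18],[-22,11.5,0,0,0,-1.3,18],[-20,11,0,0,0,-1.3,18]]

```text
clock: 11.35
eef_pos: [0.5915, 0.1418, 0.032]
tool_rot: [0.701, 0.713, 0.008, 0.002]
ft_force: [-1.1, 1.6, 1.0]
grip_width: 0.0236
```

```bash
python3 - <<'E'
from h import *
o=get_obs();M=R.from_quat(o["tool_rot"]).as_matrix();print(o["clock"],o["eef_pos"],M[:,2],np.degrees(np.arctan2(M[1,0],M[0,0])))
m=model("wrist",o);im=camera("wrist")
for d in masks_of("wedge","wrist")[:1]: print(d["conf"],d["at"])
# lip centre: deck top lip corners from overhead look saved at TCP (601.3,-50.3,257.7)
c=im[150:384,130:390];cv2.imwrite("pics/w8.png",cv2.resize(im[:,:,::-1],None,fx=1.5,fy=1.5))
s=camera("side");cv2.imwrite("pics/s8.png",cv2.resize(s[110:290,180:380,::-1],None,fx=4,fy=3.3333))
plan([597,110,32],91,18,40,3)
E
```

```text
11.35 [0.59149502 0.14184332 0.03198844] [ 0.01312733  0.00872659 -0.99987575] 91.02289903575503
0.93 [253.8, 264.5]
[-31.1, 4.4, -0.2, 0.8, -0.4, -0.2, 18]
```

View pics/s8.png

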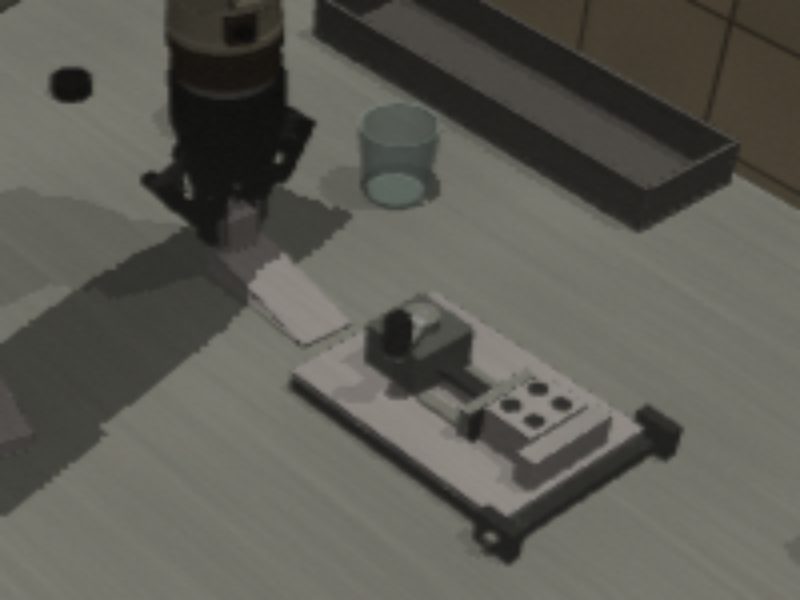

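jog_arm:
  deltas:
    - [[-19,3,0,0,0,0,18],[-19,2,0,0,0,0,18],[-18,1,0,0,0,0,18]]

```text
clock: 11.8
eef_pos: [0.5987, 0.0896, 0.0322]
tool_rot: [0.7, 0.714, 0.01, 0.001]
ft_force: [0.4, 1.3, 1.1]
grip_width: 0.0235
```

jog_arm:
  deltas:
    - [[-5,0,0,0,0,0,18],[-5,0,0,0,0,0,18]]

```text
clock: 12.0
eef_pos: [0.5988, 0.0813, 0.0325]
tool_rot: [0.7, 0.714, 0.011, -0.0]
ft_force: [0.6, 10.1, 3.8]
grip_width: 0.0233
```

jog_arm:
  deltas:
    - [[-4,0,0,0,0,0,18],[-4,0,0,0,0,0,18]]

```text
clock: 12.2
eef_pos: [0.5986, 0.0808, 0.0336]
tool_rot: [0.698, 0.716, 0.016, -0.005]
ft_force: [-1.3, 8.0, 2.6]
grip_width: 0.0235
```

```bash
python3 - <<'E'
from h import *
o=get_obs();M=R.from_quat(o["tool_rot"]).as_matrix();print(o["clock"],o["eef_pos"],o["ft_force"],o["ft_torque"],M[:,2],np.degrees(np.arctan2(M[1,0],M[0,0])))
plan([598,72,32],91,18)
s=camera("side");cv2.imwrite("pics/s9.png",cv2.resize(s[140:240,210:340,::-1],None,fx=6,fy=6,interpolation=cv2.INTER_CUBIC))
E
```

```text
12.2 [0.59857817 0.08083384 0.03364593] [-1.31096228  7.98161036  2.63750835] [ 1.37253766  0.53538569 -0.14672526] [ 0.01538549  0.02939281 -0.99944952] 91.51412611148764
[-8.9, -0.8, 1.4, 0.9, -1.7, 0.5, 18]
```

jog_arm:
  deltas:
    - [[-9,0,0,0,0,0,18],[-9,0,0,0,0,0,18]]

```text
clock: 12.45
eef_pos: [0.5992, 0.0732, 0.0351]
tool_rot: [0.694, 0.719, 0.022, -0.01]
ft_force: [-0.7, 10.8, 3.9]
grip_width: 0.0232
```

jog_arm:
  deltas:
    - [[-5,0,2,1,-2.5,0,18],[-5,0,2,1,-2.5,0,18]]

```text
clock: 12.65
eef_pos: [0.5982, 0.0692, 0.0318]
tool_rot: [0.693, 0.721, -0.018, 0.006]
ft_force: [-4.3, 4.9, 10.1]
grip_width: 0.0232
```

```bash
python3 - <<'E'
from h import *
o=get_obs();M=R.from_quat(o["tool_rot"]).as_matrix();print(o["clock"],o["eef_pos"],o["ft_force"],o["ft_torque"],M[:,2],np.degrees(np.arctan2(M[1,0],M[0,0])))
plan([598,62,32],91,18)
a=cv2.imread("pics/s9.png");s=camera("side");b=cv2.resize(s[140:240,210:340,::-1],None,fx=6,fy=6,interpolation=cv2.INTER_CUBIC)
cv2.imwrite("pics/s10.png",cv2.resize(np.vstack([a[100:400,:],b[100:400,:]]),(780,600)))
E
```

```text
12.65 [0.59817416 0.06915455 0.03183081] [-4.28160995  4.94741045 10.06056557] [ 1.37612658  0.7949539  -0.40975587] [-0.01662783 -0.03446305 -0.99926764] 92.2524309692793
[-7.1, -0.5, 0.1, -1.0, 1.9, 1.2, 18]
```

jog_arm:
  deltas:
    - [[-8,0,0.5,-0.8,1.2,0.8,18]]

```text
clock: 12.8
eef_pos: [0.5987, 0.0672, 0.0323]
tool_rot: [0.696, 0.718, -0.004, 0.002]
ft_force: [-0.8, 12.8, 6.4]
grip_width: 0.0227
```

```bash
cat > st.py <<'E'
from h import *
o=get_obs();M=R.from_quat(o["tool_rot"]).as_matrix();print(o["clock"],o["eef_pos"],o["ft_force"],o["ft_torque"],M[:,2],np.degrees(np.arctan2(M[1,0],M[0,0])))
E
python3 st.py; python3 -c "
from h import *
plan([598,62,32],91,18)
a=cv2.imread('pics/s9.png');s=camera('side');b=cv2.resize(s[140:240,210:340,::-1],None,fx=6,fy=6,interpolation=cv2.INTER_CUBIC)
cv2.imwrite('pics/s11.png',cv2.resize(np.vstack([a[100:450,:],b[100:450,:]]),(668,600)))"
```

```text
12.8 [0.5987304  0.06715874 0.03226907] [-0.76237263 12.78910465  6.37180912] [ 1.98495477  0.23184897 -0.03791768] [-0.0036892  -0.00832498 -0.99995854] 91.81181420470533
[-5.1, -0.9, 0.3, -0.2, 0.5, 0.8, 18]
```

View pics/s11.png

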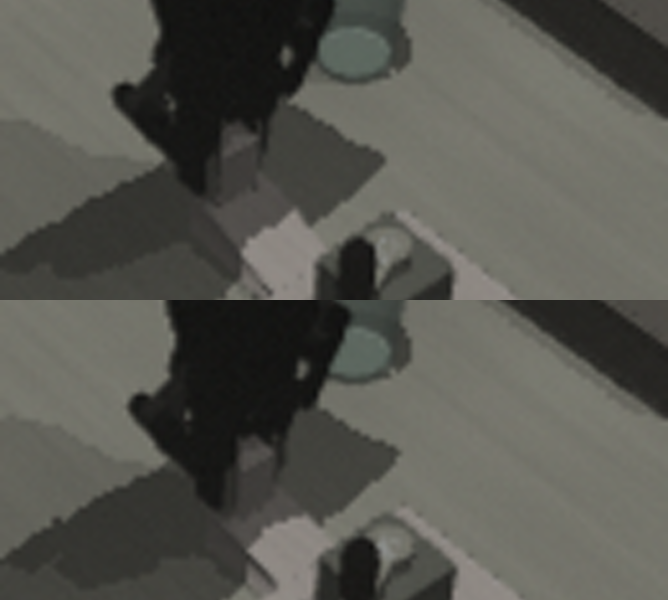

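```bash
cat > lift.py <<'E'
from h import *
m=model("side"); im=camera("side")[:,:,::-1].astype(np.float32).mean(2)
ref=cv2.imread("pics/side0.png").astype(np.float32).mean(2)
# deck -x top edge: lip corner (532.0,4.5) to hinge; yaw ~1 deg
c,s=np.cos(np.radians(1.)),np.sin(np.radians(1.)); lip=np.array([.5972,.0055])
zs=np.arange(-.014,.0141,.0005)
def prof(I,y,x=-.065,g=3):
    out=[]
    for yy in y+np.linspace(-.006,.006,9):
        w=lip+np.array([c*x-s*yy,s*x+c*yy])
        p=proj(m,[[w[0],w[1],.024+z] for z in zs]).astype(np.float32)
        out.append(cv2.remap(I,p[:,:1],p[:,1:],cv2.INTER_CUBIC)[:,0])
    return np.mean(out,0)
def shift(a,b):
    best=[]
    ks=np.arange(-6,21)   # 0.5 mm steps, lift positive
    for k in ks:
        i=np.arange(len(zs)); j=i-k; ok=(j>=0)&(j<len(zs))&(i>6)&(i<len(zs)-2)
        A,B=b[i[ok]],a[j[ok]]; best.append(np.corrcoef(A,B)[0,1])
    k=int(np.argmax(best)); return ks[k]*.5,best[k]
Y=np.arange(-.008,-.185,-.016); L=[]
for y in Y:
    d,r=shift(prof(ref,y),prof(im,y)); L.append(d); print(round(y*1000),d,round(r,3),end=" | ")
L=np.array(L); h=(Y+.195)/.195; print("\nlip lift fit mm",np.polyfit(h,L,1),"median prop",np.median(L[:7]/h[:7]))
E
python3 lift.py
```

```text
-8 3.5 0.999 | -24 3.5 1.0 | -40 2.0 0.997 | -56 3.0 0.999 | -72 2.0 0.999 | -88 2.5 0.999 | -104 2.0 0.995 | -120 1.5 0.998 | -136 1.5 0.999 | -152 0.5 1.0 | -168 0.5 1.0 | -184 0.0 1.0 | 
lip lift fit mm [3.64346591 0.02524038] median prop 3.991228070175439
```

jog_arm:
  deltas:
    - [[-8,0,0.3,-0.2,0.4,0,18],[-7,0,0.3,0,0,0,18]]

```text
clock: 13.1
eef_pos: [0.5993, 0.0615, 0.0344]
tool_rot: [0.693, 0.721, 0.006, -0.004]
ft_force: [-2.0, 11.4, 5.8]
grip_width: 0.0234
```

```bash
python3 st.py; python3 lift.py | tail -1
```

```text
13.1 [0.59929552 0.061483   0.03436579] [-1.96958834 11.39400146  5.83811282] [ 1.69168533  0.69788906 -0.17228902] [ 0.00261535  0.01439887 -0.99989291] 92.2197222499565
lip lift fit mm [5.53977273 0.10416667] median prop 5.661290322580646
```

jog_arm:
  deltas:
    - [[-1,0,0,0,0,0,18],[0,0,0,0,0,0,18],[0,0,0,0,0,0,18],[0,0,0,0,0,0,18]]

```text
clock: 13.55
eef_pos: [0.5989, 0.0616, 0.0341]
tool_rot: [0.692, 0.722, 0.005, -0.003]
ft_force: [0.8, -0.8, -0.8]
grip_width: 0.0235
```

```bash
python3 st.py; python3 lift.py | tail -1;python3 lift.py | tail -1; python3 st.py; python3 - <<'E'
from h import *
# wedge pitch proxy: heel edge / tab top height seen by wrist
o=get_obs();m=model("wrist",o);im=camera("wrist")
for d in masks_of("wedge","wrist")[:1]: print(d["conf"],d["at"],rect(m,d["pixels"],.05))
cv2.imwrite("pics/w12.png",im[180:384,150:360,::-1])
E
```

```text
13.55 [0.59890642 0.06155151 0.03410601] [ 0.80331072 -0.83308716 -0.83091452] [-0.44386778  0.01192037  0.00831954] [ 0.00269893  0.01025725 -0.99994375] 92.41615725796099
lip lift fit mm [5.32670455 0.12900641] median prop 5.548780487804878
lip lift fit mm [ 5.625     -0.0224359] median prop 5.611510791366906
13.65 [0.5988935  0.06153258 0.03414812] [0.23021331 0.34838045 0.33542788] [-0.38033799 -0.01707638  0.0464105 ] [ 0.00263486  0.01056735 -0.99994069] 92.40828649638036
0.68 [254.1, 258.8] [597.8  54.3  32.9  52.7   2.2]
```

```bash
python3 -c "
from workcell import *
print(job_done(), get_obs()['clock'])"
```

```text
the job is handed in; nothing more can be done
the job is handed in; nothing more can be done
```

I turned the crank clockwise from about 43° to 168° and let go. I then gripped the aluminium wedge by its tab, slid it under the middle of the lip, and handed the job in while still holding it. No verdict was reported; my readings and pictures agree with the goals.

- **Clamp:** the picture after letting go of the crank showed the block square, with the jaw on one side and the fence on the other. I did not look at the clamp again after the lift.
- **Lift:** side-camera comparisons put the lip about 5.3 to 5.6 mm up, and it held there once I stopped pushing. The lift rose evenly from zero at the hinge, as it should.
- **Hold:** the gripper reads 23.5 mm on the tab. The tool is within about 2 mm of the middle line and 0.6° of upright, the wrist force is near zero, and the clock was at about 13.7 s of the 64 s.

**Corrections and checks not made:**
- **First grip:** my first grip on the wedge was off-centre and dragged it several millimetres, so I opened and gripped it again.
- **Tool tilt:** the tool tilted about 2 to 3° either way during the push, and I corrected it.
- **Not confirmed:** I had used all 12 pictures, so the final view of the wedge did not open. That it lies flat is judged only from the tool angle and near-zero vertical force, and that nothing touches the deck is judged from positions. I did not measure the bystanders again at the end; the arm kept well clear of them.

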